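# Press a bushing home with the bench screw press

## Robot

A 6-joint arm with a two-finger parallel gripper is mounted at the origin on the work surface. World frame = base frame: x ahead of the robot, y to its left, z up, the work surface at z = 0. Lengths are in m, angles in rad, forces in N, time in s.
With the tool pointing down it reaches from about 0.225 to 0.875 m from the base axis. Payload 3.4 kg.
Tool frame: the origin (TCP) lies at the very end of the fingers, on their centre line; the grasp point (between the pads) lies 19 mm behind it; z points along the fingers, y is the direction in which the jaws open and shut (so a half turn about z gives the same grasp; the last joint's range is limited). The gripper opens to 85 mm and grips with 20 to 120 N. Pads are 22 mm wide; open, the fingers measure 114 mm over their backs; the gripper's body (76 mm by 85 mm) begins 54 mm behind the grasp point. The pads swing forward as they close: fully open they stand 13 mm farther back than shut.
Start: joints at [1.062, 0.276, 1.505, -0, 1.361, -0.121], TCP at [0.217, 0.532, 0.231] pointing down, gripper open.
Joint ranges: [-2.89, 2.89], [-0.75, 2.08], [0.22, 2.7], [-1.18, 4.32], [0.11, 2.71], [-2.7, 2.7]. Speed limits (rad/s): [2.57, 2.57, 3.14, 3.14, 3.14, 3.14].

## Interface

Orientations are given as a unit quaternion [w, x, y, z].
In Python, from rig import telemetry, optics, order gives the robot as it stands.
- The arm moves only by the shell command python3 -m creep 'ROWS' [FORCE]. ROWS is a JSON object of lists of equal length, an entry for each row: "slide": the shift along the world's x, y, z normalised to -1 to 1, where 1 is 0.15 m, a list of three; "twist": the turn, a rotation vector about the world's x, y, z normalised to -1 to 1, where 1 is 360 degrees, a list of three; "fingers": the gripper's target within -1 to 1 (fully open at 1, half-way at 0, shut at -1). A call has 1 to 20 rows; each row is the pose to reach, as a shift and turn from the pose commanded when the call began, turning the shorter way round; what a row does not reach only later rows make up. A row lasts 1/10 s, in which the tool goes at most 50 mm and 8.59 degrees, less where a joint would pass 70% of its speed; a pose out of reach is approached as far as the arm can. A call with a number of a shift or a turn outside -1 to 1 is refused whole. A call with a gripper value outside its range is refused whole. The fingers move at their own pace and stop on an object; FORCE is the grip in N (left out, the last holds). Time passes only in rows, so rows that repeat a pose let the fingers close. It gives the time, the measured TCP pose, the force and the opening at its end, in the units of the state.
- telemetry.get_state(): the state, without advancing time (a new reading comes with each control period).
- optics.get_image(name): name is "side" or "top" or "wrist"; returns a dict with "img" (400x640x3 uint8, blue, green, red), "depth" (400x640 float32, m along the optical axis (not along the pixel's ray), 0 where there is no reading), "fovy" (degrees; the focal length in pixels is half the picture's height over the tangent of half this angle, whatever the lens; pixels are square), "cx", "cy" (the principal point, pixels), "world_from_camera" (4x4, takes a point from camera to world coordinates). Camera axes: x right, y down, z forward; pixel columns grow to the right and rows downward; lengths in m; the calibration is good to about 2 mm. A picture is of the moment at which its call begins.
- order.sign_off(): hands the job in, once; it reports no verdict.
The state is a dict: "clock": time; "qpos": joint angles; "qd": joint speeds; "effort": joint torques, N m; "position": TCP position; "ee_rot": TCP orientation; "contact_force": force on the tool from outside, world axes, zero at the start; "moment": the same for the moment, N m; "width": finger opening in m.
Only numpy, scipy, OpenCV 4.12 (cv2) and the standard library are available. Lean on these libraries where they do the work, as an engineer would, in place of code of your own. Each camera call takes 0.05 s, during which the arm holds its last target.

## Task

Fit the loose crank handle onto the square end of the screw press's spindle, then take it by its free-spinning grip and wind the ram down, clockwise seen from above, until the bushing is pressed fully home in the castor wheel under the ram. Keep hold of the grip until the bushing is home, then let go, leaving the crank fully down on the spindle and the wheel in its nest. Do not disturb the other things on the bench.

Things in the scene. Friction and masses are not known exactly. Their poses are not given: they have to be found in the camera images.
- crank: loose crank, 620 g with its grip, lying flat, grip up. Origin on the hub axis at the underside; x along the arm to the grip, z up. Steel hub: block 50 x 50 mm, 32 high, with a square through hole 23 x 23 mm, sides along x and y. Aluminium arm: bar 24 mm wide, 20 high, flush with the underside, to x = 109 mm; grip axis at x = 95 mm. Centre of mass at x = 18 mm. Carry it by its hub or arm.
- sleeve: the crank's grip: black plastic sleeve, 27 mm diameter, 58 mm long, upright, spinning freely on a pin at the arm's end. Origin on its axis at its lower end, 23.5 mm above the crank's underside; z up. A gripper that holds it need not turn as the crank goes round; a crank lifted by the sleeve alone swings loosely.
- press: bench screw press of grey cast iron, bolted down: base 230 x 130 x 22 mm, column, and a head that overhangs the anvil, topped by a bearing cap (66 mm diameter) at 200 mm; above that only the spindle's square. Origin on the bench below the spindle axis; x points from that axis to the column, z up.
- seat (a point): point on the spindle axis 204 mm above the bench, on the shoulder (54 mm diameter) where the crank's underside rests when fully down. Turns with the spindle: x, y along the sides of its square, z up. The square is 20 x 20 mm and rises 32 mm from here, then tapers over 12 mm to 11 mm square. The crank fits four ways, with about 8 degrees of play. The spindle does not move up or down.
- spindle (a joint): angle of the press's spindle, rad, growing clockwise seen from above, 0 with the ram fully up, at most 11.5; starts at 0 to 1.5. Each rad lowers the ram 4 mm (25 mm a turn). It turns stiffly (0.25 N m) and stays where left, but springs back a little if let go under heavy pressure. The ram meets the bushing at about 7 rad; it is home near 9.2 rad, where the resistance climbs steeply.
- wheel: the castor wheel to be worked on, 75 mm diameter, 32 mm high over its hub, lying loose in the nest below the ram. Origin at the centre of its underside, z up.
- nest (a point): centre of the floor of the nest: round recess, 79 mm diameter and 6 mm deep, in the press's anvil, on the spindle axis, 32 mm above the bench.
- bushing (a joint): how far the steel flanged bushing has gone into the wheel, m: 0 = flange (35 mm diameter, 6 mm thick) standing 8 mm above the wheel's hub, 0.008 = fully home, flange down on the hub. It starts at 0 to 0.001 and stays where the ram leaves it; pushing it in takes about 110 N at the ram, 5 N more at the grip.
- wheel_a: bystander: finished castor wheel like the one in the press, 75 mm diameter, 38 mm high with its bushing, lying flat. Origin at the centre of its underside.
- wheel_b: bystander: a second finished castor wheel, the same as the other.
- fork: bystander: steel castor fork, plate 62 x 58 mm with two cheeks standing up to 76 mm. Origin at the centre of its underside.
- tkey: bystander: T-handled hex key lying flat, black cross handle 95 mm, steel shank 155 mm. Origin under the middle of the cross handle, x along the shank.
- scissors: bystander: scissors with green handles, 200 mm long, lying flat. Origin near the pivot, x along the blades.
- tape: bystander: roll of packing tape, 104 mm diameter, 48 mm high, lying flat. Origin at the centre of its underside.
- carton: bystander: closed carton 130 x 90 x 60 mm. Origin at the centre of its underside.
Things that resemble listed ones, but are neither listed nor needed, are in the scene too. What is shaped like the wheel but blue or purple is not meant.

How it is judged:
By the outcome, as a careful person would: the job done as asked, in the order asked, and still so for the second after the job is handed in, with the robot touching nothing.
It also fails if it takes over 61 s, if anything falls off the work surface, if the arm or the gripper's body presses on something with over 40 N, if the wrist force passes 120 N, or if a joint passes its speed limit or range.

## Working session

There is one attempt and no reset: what is moved stays moved. The work goes in short steps, Python scripts to look and compute and a shell command to move; the robot and the scene stay as the last step left them, time stands still between calls to the robot, and variables do not carry over. Pictures are saved under pics/ and viewed, and the job is handed in when it is done.

```bash
ls; mkdir -p pics; python3 - <<'E'
from rig import telemetry, optics
import cv2, json
s=telemetry.get_state(); print({k:(v if not hasattr(v,'tolist') else v.tolist()) for k,v in s.items()})
for n in ("side","top","wrist"):
    d=optics.get_image(n); cv2.imwrite(f"pics/{n}0.png",d["img"]); print(n,d["fovy"],d["cx"],d["cy"],d["world_from_camera"])
E
```

```text
pics
{'clock': 0.0, 'qpos': [1.0620249163230393, 0.2765748346667457, 1.5061272337244598, 3.283828864081419e-05, 1.3606933133166415, -0.12099260593216454], 'qd': [0.00047192524639173155, 0.0010908018969138424, -3.434849193420185e-05, -0.0008363663729281669, 0.0006133316194894405, 0.0001256167813396039], 'effort': [-0.001521517442597542, -41.67691469192505, -24.581279754638672, -5.4178816526473383e-05, 0.010599124361760914, -3.143548951811681e-05], 'position': [0.21715965057898798, 0.5318502088871743, 0.2304535559263095], 'ee_rot': [-0.0002944218800164889, 0.19268016249986866, 0.9812611998159894, -0.0008520742137664574], 'contact_force': [-0.16315064878912688, -0.15030951678727533, -0.11822389691753897], 'moment': [-0.050438197390006684, -0.022734725862110648, -0.016764444580568947], 'width': 0.08542014586102091}
side 44.775664008301106 317.25625868834726 200.0245505896333 [[ 0.99944271 -0.02175323  0.02531933  0.40668662]
 [-0.03321845 -0.72283661  0.69022009 -1.19789836]
 [ 0.00328723 -0.6906765  -0.72315639  1.38908815]
 [ 0.          0.          0.          1.        ]]
top 45.93871035855819 314.74710843472536 206.29472740633446 [[-5.08460149e-04 -9.93657699e-01  1.12446067e-01  2.96807212e-01]
 [-9.99875753e-01 -1.26641899e-03 -1.57122789e-02  1.74789764e-02]
 [ 1.57550307e-02 -1.12440084e-01 -9.93533596e-01  1.77417303e+00]
 [ 0.00000000e+00  0.00000000e+00  0.00000000e+00  1.00000000e+00]]
wrist 59.305731642459634 323.9253225066662 199.1614936068399 [[ 0.37867605  0.88010472  0.28639158  0.1440867 ]
 [ 0.92552653 -0.35933499 -0.11949481  0.56199006]
 [-0.00225743  0.31031282 -0.95063182  0.37385271]
 [ 0.          0.          0.          1.        ]]
```

View pics/side0.png

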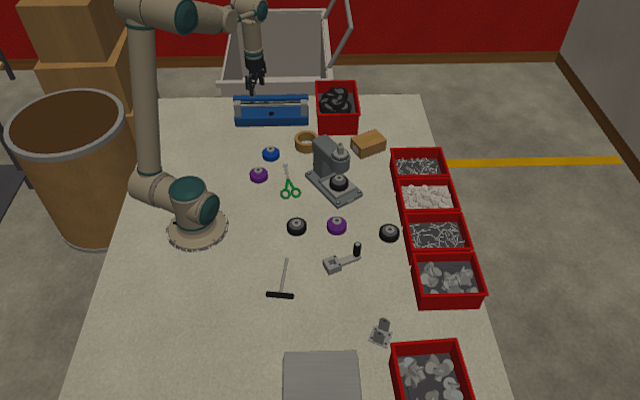

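View pics/top0.png

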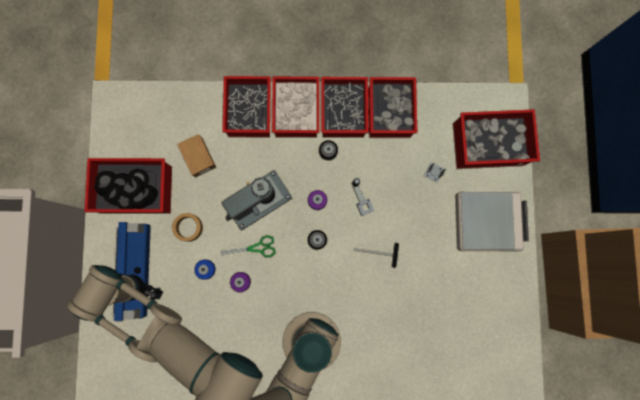

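View pics/wrist0.png

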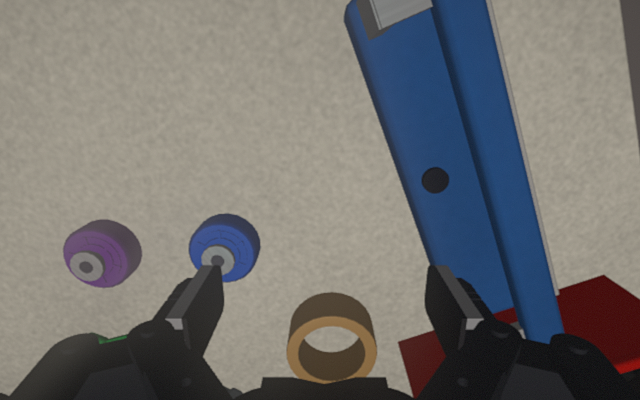

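The top view shows the crank with its hub at (365,207) and grip at (356,184), and the press cap at (263,187). In the side view the hub is at (333,264) and the press square at (340,148). Next I'll measure with depth.

```bash
cat > h.py <<'E'
import numpy as np, cv2
from rig import telemetry, optics
def cloud(n):
    d=optics.get_image(n); z=d["depth"].astype(float); h,w=z.shape
    f=h/2/np.tan(np.radians(d["fovy"])/2)
    u,v=np.meshgrid(np.arange(w),np.arange(h))
    P=np.stack([(u-d["cx"])/f*z,(v-d["cy"])/f*z,z],-1)
    T=d["world_from_camera"]; W=P@T[:3,:3].T+T[:3,3]; W[z<=0]=np.nan
    return d["img"],W,T,f,d
def proj(p,T,f,d):
    c=np.linalg.inv(T)@np.append(p,1); return c[0]/c[2]*f+d["cx"],c[1]/c[2]*f+d["cy"]
E
python3 - <<'E'
from h import *
for n,boxes in (("top",{"crank":(345,170,380,222),"press":(215,165,300,232)}),("side",{"crank":(315,232,370,280),"press":(300,130,370,210)})):
    img,W,T,f,d=cloud(n)
    np.save(f"pics/{n}.npy",W)
    for k,(a,b,c,e) in boxes.items():
        R=W[b:e,a:c]; cv2.imwrite(f"pics/{n}_{k}.png",cv2.resize(img[b:e,a:c],None,fx=7 if k=="press" else 9,fy=7 if k=="press" else 9,interpolation=cv2.INTER_CUBIC))
        Q=R.reshape(-1,3); Q=Q[~np.isnan(Q[:,0])]
        print(n,k,"zmin/max",Q[:,2].min(),Q[:,2].max())
        for lo,hi in ((.015,.026),(.026,.04),(.06,.095),(.15,.195),(.195,.206),(.206,.26)):
            S=Q[(Q[:,2]>lo)&(Q[:,2]<hi)]
            if len(S): print(lo,hi,len(S),S.mean(0).round(4),S.min(0).round(3),S.max(0).round(3))
E
```

```text
top crank zmin/max -0.015426269215051525 0.090918009848729
0.015 0.026 107 [ 0.534  -0.1793  0.0208] [ 0.47  -0.225  0.015] [ 0.584 -0.147  0.026]
0.026 0.04 132 [ 0.4954 -0.1944  0.0321] [ 0.462 -0.227  0.026] [ 0.574 -0.149  0.04 ]
0.06 0.095 46 [ 0.5793 -0.1591  0.0795] [ 0.568 -0.171  0.06 ] [ 0.593 -0.147  0.091]
top press zmin/max -0.014919357141258915 0.2521126795431199
0.015 0.026 477 [0.5108 0.171  0.0212] [0.406 0.079 0.015] [0.647 0.365 0.026]
0.026 0.04 339 [0.5111 0.1714 0.0326] [0.409 0.086 0.026] [0.632 0.322 0.04 ]
0.06 0.095 63 [0.4857 0.2121 0.0717] [0.442 0.143 0.06 ] [0.554 0.311 0.095]
0.15 0.195 780 [0.4957 0.2347 0.1865] [0.437 0.138 0.151] [0.577 0.309 0.195]
0.195 0.206 263 [0.5288 0.1877 0.2005] [0.449 0.143 0.195] [0.571 0.294 0.206]
0.206 0.26 89 [0.5369 0.1783 0.2235] [0.509 0.149 0.206] [0.563 0.206 0.252]
side crank zmin/max -0.011058491382271551 0.0902242427016482
0.015 0.026 154 [ 0.5317 -0.1782  0.0203] [ 0.464 -0.236  0.015] [ 0.596 -0.053  0.026]
0.026 0.04 186 [ 0.5047 -0.1986  0.0316] [ 0.464 -0.238  0.026] [ 0.595 -0.062  0.04 ]
0.06 0.095 61 [ 0.5815 -0.1701  0.0776] [ 0.571 -0.183  0.061] [ 0.595 -0.15   0.09 ]
side press zmin/max -0.013153054835819855 0.25144373214701066
0.015 0.026 556 [0.5276 0.2473 0.0208] [0.39  0.07  0.015] [0.686 0.54  0.026]
0.026 0.04 540 [0.5228 0.2634 0.0331] [0.39  0.076 0.026] [0.685 0.534 0.04 ]
0.06 0.095 368 [0.5578 0.2579 0.0689] [0.446 0.132 0.06 ] [0.694 0.482 0.093]
0.15 0.195 622 [0.5016 0.2047 0.1803] [0.439 0.128 0.15 ] [0.576 0.303 0.195]
0.195 0.206 131 [0.5349 0.1692 0.2007] [0.458 0.13  0.195] [0.572 0.285 0.206]
0.206 0.26 88 [0.5397 0.1654 0.2253] [0.511 0.147 0.206] [0.562 0.186 0.251]
```

```bash
python3 -m creep '{"slide":[[0.3,-0.3,0.8],[0.71,-0.8,0.8],[0.71,-0.8,0.8],[0.71,-0.8,0.8],[0.71,-0.8,0.8]],"twist":[[0,0,-0.02],[0,0,-0.04],[0,0,-0.06],[0,0,-0.08],[0,0,-0.1]],"fingers":[1,1,1,1,1]}' 60
python3 -m creep '{"slide":[[0.71,-0.8,0],[0.71,-0.8,0],[0.71,-0.8,0],[0.71,-0.8,0],[0.71,-0.8,0]],"twist":[[0,0,-0.02],[0,0,-0.04],[0,0,-0.06],[0,0,-0.08],[0,0,-0.1]],"fingers":[1,1,1,1,1]}'
python3 -m creep '{"slide":[[0.71,-0.8,0],[0.71,-0.8,0],[0.71,-0.8,0],[0.71,-0.8,0],[0.71,-0.8,0],[0.71,-0.8,0]],"twist":[[0,0,-0.02],[0,0,-0.04],[0,0,-0.06],[0,0,-0.08],[0,0,-0.1],[0,0,-0.1]],"fingers":[1,1,1,1,1,1]}'
python3 - <<'E'
from h import *
img,W,T,f,d=cloud("wrist"); cv2.imwrite("pics/w1.png",img); np.save("pics/w1.npy",W); np.savez("pics/w1c.npz",T=T,f=f,cx=d["cx"],cy=d["cy"])
E
```

```text
clock: 0.75
position: [0.3276, 0.4099, 0.3548]
ee_rot: [0.002, 0.491, 0.871, 0.003]
contact_force: [-0.8, 0.6, -0.0]
width: 0.0855
clock: 1.25
position: [0.4321, 0.2902, 0.351]
ee_rot: [0.0, 0.736, 0.677, -0.0]
contact_force: [-0.2, 0.0, 0.4]
width: 0.0855
clock: 1.85
position: [0.5373, 0.1716, 0.3509]
ee_rot: [-0.0, 0.907, 0.42, -0.0]
contact_force: [-0.2, 0.5, -0.3]
width: 0.0852
```

View pics/w1.png

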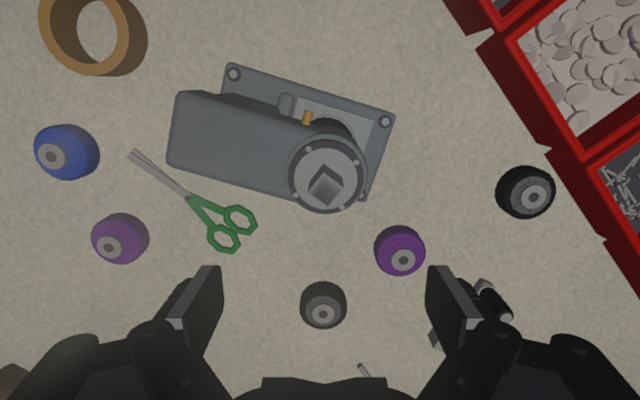

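The press cap is at about (328,175) and the square end at (324,187). I'll fit the square's axis and angle.

```bash
python3 - <<'E'
from h import *
W=np.load("pics/w1.npy"); img=cv2.imread("pics/w1.png"); c=np.load("pics/w1c.npz")
cv2.imwrite("pics/w1z.png",cv2.resize(img[130:225,270:385],None,fx=6,fy=6,interpolation=cv2.INTER_CUBIC))
R=W[120:230,270:390]
Q=R.reshape(-1,3);Q=Q[~np.isnan(Q[:,0])]
print(np.histogram(Q[:,2],bins=np.arange(.15,.262,.004)))
for lo,hi in ((.197,.2025),(.2025,.206),(.245,.253)):
    S=Q[(Q[:,2]>lo)&(Q[:,2]<hi)]; S2=S[:,:2].astype(np.float32)
    print(lo,hi,len(S),S.mean(0).round(4),"rect",cv2.minAreaRect(S2),"circ",cv2.minEnclosingCircle(S2))
E
```

```text
(array([  21,   31,   25,   21,   72,   42,   36,   49,   98,  588, 2048,
         36, 1172, 2159,  120,   34,   41,   39,   39,   40,   43,   79,
        160,  144,  300,    4,    0,    0]), array([0.15 , 0.154, 0.158, 0.162, 0.166, 0.17 , 0.174, 0.178, 0.182,
       0.186, 0.19 , 0.194, 0.198, 0.202, 0.206, 0.21 , 0.214, 0.218,
       0.222, 0.226, 0.23 , 0.234, 0.238, 0.242, 0.246, 0.25 , 0.254,
       0.258, 0.262]))
0.197 0.2025 1242 [0.5429 0.177  0.2008] rect ((0.5401624441146851, 0.1730133295059204), (0.06528367102146149, 0.0647730678319931), 22.144840240478516) circ ((0.5400263667106628, 0.17309461534023285), 0.032938744872808456)
0.2025 0.206 2100 [0.5423 0.1756 0.2047] rect ((0.5423075556755066, 0.1740178018808365), (0.059514474123716354, 0.05387592315673828), 25.837921142578125) circ ((0.5404111742973328, 0.1730065792798996), 0.03201073408126831)
0.245 0.253 334 [0.5406 0.1737 0.2482] rect ((0.5403116345405579, 0.17313405871391296), (0.014617536216974258, 0.014224199578166008), 11.047650337219238) circ ((0.5399163961410522, 0.17337095737457275), 0.009447439573705196)
```

View pics/w1z.png

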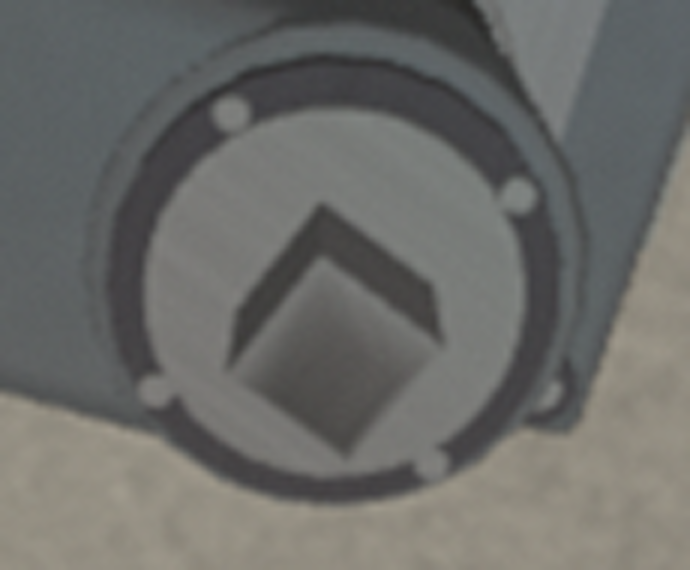

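```bash
python3 - <<'E'
from h import *
c=np.load("pics/w1c.npz");T=c["T"]
def ray(zx,zy,z):
    u=(zx+.5)/6-.5+270; v=(zy+.5)/6-.5+130
    r=T[:3,:3]@np.array([(u-c["cx"])/c["f"],(v-c["cy"])/c["f"],1]); o=T[:3,3]
    return (o+r*(z-o[2])/r[2])[:2]
for z,pts in ((.236,[(228,370),(323,255),(443,347),(347,457)]),(.204,[(235,310),(323,203),(432,285)])):
    P=np.array([ray(*p,z) for p in pts]); print(P.round(4))
    e=np.diff(np.vstack([P,P[:1]]),axis=0) if len(P)==4 else np.diff(P,axis=0)
    print(np.hypot(*e.T).round(4),np.degrees(np.arctan2(e[:,1],e[:,0]))%90, P.mean(0))
W=np.load("pics/w1.npy")[120:230,270:390].reshape(-1,3)
for lo,hi in ((.207,.233),(.234,.242),(.234,.253)):
    S=W[(W[:,2]>lo)&(W[:,2]<hi)][:,:2]; S=S[np.hypot(*(S-[.540,.173]).T)<.016].astype(np.float32)
    print(len(S),cv2.minAreaRect(S))
E
```

```text
[[0.5292 0.1807]
 [0.5482 0.1843]
 [0.5521 0.1653]
 [0.5332 0.1618]]
[0.0194 0.0195 0.0192 0.0193] [10.84832949 11.47258315 10.30759486 12.00524212] [0.54065512 0.17302182]
[[0.5283 0.1804]
 [0.5479 0.1841]
 [0.552  0.1651]]
[0.02   0.0195] [10.75148383 12.21621983] [0.54274951 0.17650634]
255 ((0.5438354015350342, 0.17871396243572235), (0.01411881111562252, 0.028253795579075813), 56.634361267089844)
239 ((0.5401508808135986, 0.17307183146476746), (0.019943496212363243, 0.02003522962331772), 12.401917457580566)
687 ((0.5401508808135986, 0.17307183146476746), (0.019943496212363243, 0.02003522962331772), 12.401917457580566)
```

Spindle axis is (0.540, 0.173), with the square at about 11.3° (mod 90). Next I'll move above the crank.

```bash
python3 -m creep '{"slide":[[-0.1,-1,0],[-0.1,-1,0],[-0.1,-1,0]],"twist":[[0,0,-0.02],[0,0,-0.04],[0,0,-0.06]],"fingers":[1,1,1]}'
python3 -m creep '{"slide":[[-0.2,-0.5,0],[-0.2,-1,-0.5],[-0.2,-1.0,-0.8],[-0.2,-1,-0.8]],"twist":[[0,0,-0.014],[0,0,-0.014],[0,0,-0.014],[0,0,-0.014]],"fingers":[1,1,1,1]}'
python3 -m creep '{"slide":[[0,-0.33,-0.33],[0,-0.46,-0.46],[0,-0.46,-0.46],[0,-0.46,-0.46]],"twist":[[0,0,0],[0,0,0],[0,0,0],[0,0,0]],"fingers":[1,1,1,1]}'
python3 - <<'E'
from h import *
img,W,T,f,d=cloud("wrist"); cv2.imwrite("pics/w2.png",img); np.save("pics/w2.npy",W); np.savez("pics/w2c.npz",T=T,f=f,cx=d["cx"],cy=d["cy"])
E
```

```text
clock: 2.2
position: [0.5214, 0.0226, 0.3515]
ee_rot: [0.0, 0.97, 0.244, 0.0]
contact_force: [1.3, -0.6, 0.1]
width: 0.0855
clock: 2.6
position: [0.4926, -0.1217, 0.24]
ee_rot: [0.001, 0.979, 0.202, 0.001]
contact_force: [1.2, -0.9, -0.1]
width: 0.0853
clock: 3.0
position: [0.4923, -0.1894, 0.1706]
ee_rot: [-0.001, 0.98, 0.201, -0.001]
contact_force: [0.0, -0.1, 1.0]
width: 0.0852
```

View pics/w2.png

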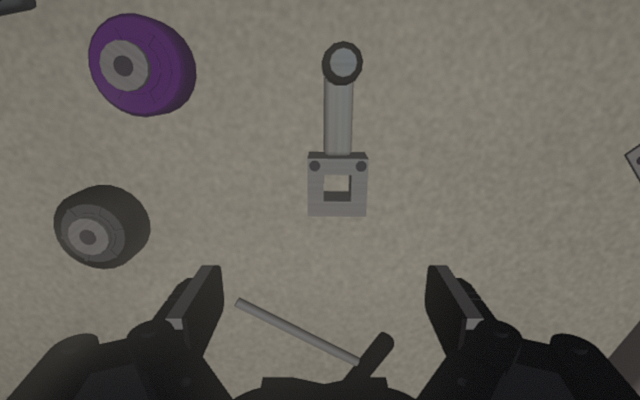

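The hub is at (337,185), its hole at (337,186) and the grip at (342,63). The T-key handle is at (376,356) and looks well clear behind the hub.

```bash
python3 - <<'E'
from h import *
W=np.load("pics/w2.npy")
def reg(a,b,c,e,lo,hi):
    S=W[b:e,a:c].reshape(-1,3); S=S[(S[:,2]>lo)&(S[:,2]<hi)]; return S
H=reg(295,140,380,225,.028,.036); r=cv2.minAreaRect(H[:,:2].astype(np.float32)); print("hub",len(H),H.mean(0),r)
A=reg(310,75,365,150,.016,.024); print("arm",cv2.minAreaRect(A[:,:2].astype(np.float32)))
G=reg(310,30,375,95,.075,.09); print("grip",G.mean(0),cv2.minAreaRect(G[:,:2].astype(np.float32)),cv2.minEnclosingCircle(G[:,:2].astype(np.float32)))
g=np.array(cv2.minEnclosingCircle(G[:,:2].astype(np.float32))[0]); v=g-np.array(r[0]); print(np.hypot(*v),np.degrees(np.arctan2(v[1],v[0])))
K=reg(220,290,400,380,.006,.05); print("tkey",K.min(0),K.max(0))
s=telemetry.get_state(); q=s["ee_rot"]; print(s["position"],np.degrees(2*np.arctan2(q[2],q[1])))
E
```

```text
hub 2849 [ 0.49515924 -0.19995666  0.03275903] ((0.4941866397857666, -0.20046070218086243), (0.05084219574928284, 0.05004725232720375), 22.664552688598633)
arm ((0.5493366122245789, -0.17735867202281952), (0.05921102687716484, 0.02381230890750885), 23.1075439453125)
grip [ 0.58172501 -0.16343264  0.0831198 ] ((0.5820046067237854, -0.16354265809059143), (0.024993568658828735, 0.024778079241514206), 22.66253662109375) ((0.5817606449127197, -0.16358745098114014), 0.012840386480093002)
0.09502022431047737 22.833646332704642
tkey [ 0.28866028 -0.32478116  0.00600014] [ 0.36262288 -0.15798163  0.02069584]
[ 0.49307913 -0.18912656  0.17175007] 23.22761652809663
```

```bash
python3 -m creep '{"slide":[[0.038,-0.063,-0.2],[0.038,-0.063,-0.5],[0.038,-0.063,-0.75],[0.038,-0.063,-0.85],[0.038,-0.063,-0.85]],"twist":[[0,0,-0.001],[0,0,-0.001],[0,0,-0.001],[0,0,-0.001],[0,0,-0.001]],"fingers":[1,1,1,1,1]}'
python3 - <<'E'
from h import *
s=telemetry.get_state(); q=s["ee_rot"]; print(s["position"],np.degrees(2*np.arctan2(q[2],q[1])),s["contact_force"])
E
```

```text
clock: 3.55
position: [0.498, -0.1973, 0.043]
ee_rot: [-0.001, 0.98, 0.199, -0.001]
contact_force: [-0.3, -0.3, -0.5]
width: 0.085
[ 0.49798625 -0.1972745   0.04297893] 22.942232485166485 [-0.3499071  -0.25535849 -0.50782118]
```

```bash
python3 -m creep '{"slide":[[0.004,-0.008,-0.15],[0.004,-0.008,-0.24],[0.004,-0.008,-0.26],[0.004,-0.008,-0.26],[0.004,-0.008,-0.26],[0.004,-0.008,-0.26],[0.004,-0.008,-0.26],[0.004,-0.008,-0.26],[0.004,-0.008,-0.26]],"twist":[[0,0,0],[0,0,0],[0,0,0],[0,0,0],[0,0,0],[0,0,0],[0,0,0],[0,0,0],[0,0,0]],"fingers":[1,1,1,-1,-1,-1,-1,-1,-1]}' 70
python3 - <<'E'
from h import *
s=telemetry.get_state(); print(s["contact_force"],s["moment"])
img,W,T,f,d=cloud("wrist"); cv2.imwrite("pics/w3.png",img)
E
```

```text
clock: 4.45
position: [0.4995, -0.1998, 0.0065]
ee_rot: [-0.0, 0.98, 0.197, 0.001]
contact_force: [-0.5, 3.2, 7.4]
width: 0.0488
[-0.54804872  3.23603974  7.3657639 ] [0.67322843 0.25760887 0.06344157]
```

View pics/w3.png

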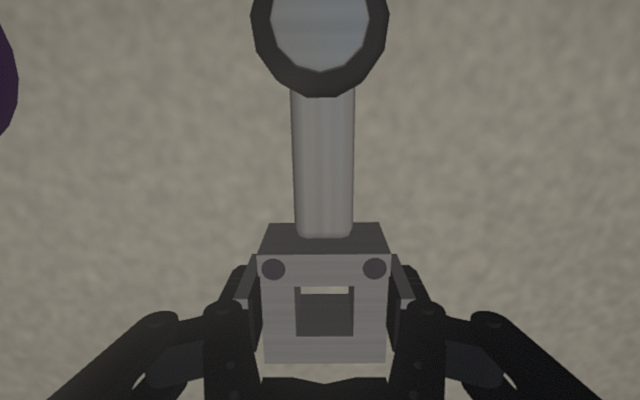

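The hub is gripped squarely at 48.8 mm, but there are 7 N upward, so the fingertips are touching the bench. I'll regrip 5 mm higher so the tips can't foul the press shoulder.

```bash
python3 -m creep '{"slide":[[0,0,0],[0,0,0],[0,0.004,0.033],[0,0.004,0.033],[0,0.004,0.033],[0,0.004,0.033],[0,0.004,0.033],[0,0.004,0.033]],"twist":[[0,0,0],[0,0,0],[0,0,0],[0,0,0],[0,0,0],[0,0,0],[0,0,0],[0,0,0]],"fingers":[0.5,0.5,0.5,-1,-1,-1,-1,-1]}' 80
python3 - <<'E'
from h import *
s=telemetry.get_state(); print(s["position"],s["contact_force"],s["moment"])
E
python3 -m creep '{"slide":[[0,0,0.1],[0,0,0.2],[0,0,0.2]],"twist":[[0,0,0],[0,0,0],[0,0,0]],"fingers":[-1,-1,-1]}' 80
python3 - <<'E'
from h import *
s=telemetry.get_state(); print(s["position"],s["contact_force"],s["moment"])
img,W,T,f,d=cloud("wrist"); cv2.imwrite("pics/w4.png",img)
E
```

```text
clock: 5.3
position: [0.4996, -0.2, 0.0108]
ee_rot: [0.001, 0.98, 0.198, 0.001]
contact_force: [-0.9, 0.8, 7.1]
width: 0.0484
[ 0.49959377 -0.20003392  0.0107884 ] [-0.91282362  0.79283758  7.0905863 ] [0.20978095 0.16887288 0.03633035]
clock: 5.6
position: [0.4996, -0.2002, 0.0404]
ee_rot: [0.001, 0.98, 0.197, 0.001]
contact_force: [-0.3, -0.4, -5.2]
width: 0.0485
[ 0.49962388 -0.20019556  0.04043239] [-0.33216754 -0.44154473 -5.17052267] [-0.01891939  0.01548187  0.00223359]
```

View pics/w4.png

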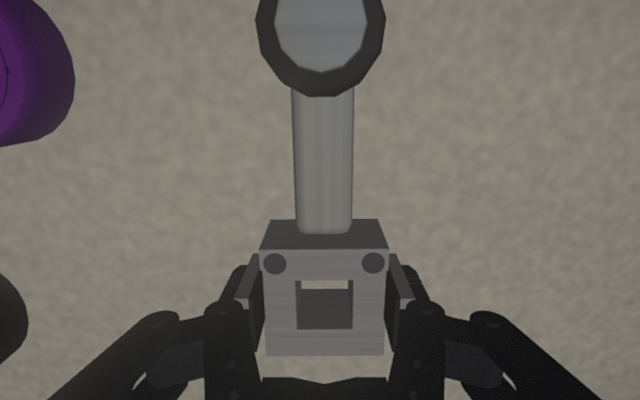

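```bash
python3 - <<'E'
from h import *
img,W,T,f,d=cloud("wrist")
S=W[225:370,245:400].reshape(-1,3); z=np.nanmedian(W[260:280,290:360,2]); print("hubtop z",z)
S=S[abs(S[:,2]-z)<.003]; print(len(S),S.mean(0),cv2.minAreaRect(S[:,:2].astype(np.float32)))
# hole center: corners in pixels at hub top
s=telemetry.get_state(); q=s["ee_rot"]; print(s["position"],np.degrees(2*np.arctan2(q[2],q[1])))
def ray(u,v,z):
    r=T[:3,:3]@np.array([(u-d["cx"])/f,(v-d["cy"])/f,1]); o=T[:3,3]; return (o+r*(z-o[2])/r[2])[:2]
g=[(260,249),(386,249),(385,355),(266,355)]; P=np.array([ray(*p,z) for p in g]); print(P.round(4),P.mean(0))
g=[(296,280),(353,280),(352,329),(297,329)]; P=np.array([ray(*p,z) for p in g]); print(P.round(4),P.mean(0))
E
```

```text
hubtop z 0.061549004013661854
11336 [ 0.49724373 -0.20093392  0.06151702] ((0.4948999285697937, -0.2016431987285614), (0.05138716474175453, 0.06053200736641884), 23.454837799072266)
[ 0.49839396 -0.19949684  0.03891887] 22.78276222652213
[[ 0.5087 -0.1699]
 [ 0.5273 -0.2142]
 [ 0.4823 -0.2356]
 [ 0.4627 -0.1889]] [ 0.49523246 -0.20214826]
[[ 0.5015 -0.1875]
 [ 0.5101 -0.2081]
 [ 0.4889 -0.2172]
 [ 0.4801 -0.1962]] [ 0.49516402 -0.20225395]
```

```bash
python3 -m creep '{"slide":[[0,0,0.25],[0,0,0.5],[0.05,0.2,0.75],[0.1,0.4,1],[0.1,0.65,1],[0.1,0.9,1],[0.1,1,1]],"twist":[[0,0,0],[0,0,0],[0,0,-0.01],[0,0,-0.02],[0,0,-0.03],[0,0,-0.032],[0,0,-0.032]],"fingers":[-1,-1,-1,-1,-1,-1,-1]}'
python3 -m creep '{"slide":[[0.05,0.1,0.2],[0.1,0.2,0.4],[0.1,0.4,0.6],[0.15,0.65,0.73],[0.15,0.9,0.73],[0.15,1,0.73],[0.15,1,0.73]],"twist":[[0,0,0],[0,0,0],[0,0,0],[0,0,0],[0,0,0],[0,0,0],[0,0,0]],"fingers":[-1,-1,-1,-1,-1,-1,-1]}'
python3 - <<'E'
from h import *
s=telemetry.get_state(); q=s["ee_rot"]; print(s["position"],np.degrees(2*np.arctan2(q[2],q[1])))
E
```

```text
clock: 6.4
position: [0.5122, -0.0462, 0.1882]
ee_rot: [-0.002, 0.995, 0.099, -0.002]
contact_force: [0.5, -0.7, -5.6]
width: 0.0483
clock: 7.1
position: [0.5357, 0.102, 0.2973]
ee_rot: [-0.0, 0.995, 0.1, -0.002]
contact_force: [0.5, -0.6, -6.0]
width: 0.0484
[0.53565214 0.10197812 0.29728504] 11.440416093556776
```

```bash
python3 -m creep '{"slide":[[0.03,0.2,0.02],[0.06,0.4,0.02],[0.063,0.48,0.02],[0.063,0.48,0.02],[0.063,0.48,0.02]],"twist":[[0,0,0],[0,0,0],[0,0,0],[0,0,0],[0,0,0]],"fingers":[-1,-1,-1,-1,-1]}'
python3 - <<'E'
from h import *
for i in range(1):
    s=telemetry.get_state(); q=s["ee_rot"]; print(s["position"],np.degrees(2*np.arctan2(q[2],q[1])))
img,W,T,f,d=cloud("wrist"); cv2.imwrite("pics/w5.png",img); np.save("pics/w5.npy",W); np.savez("pics/w5c.npz",T=T,f=f,cx=d["cx"],cy=d["cy"])
img,W,T,f,d=cloud("side"); cv2.imwrite("pics/s5.png",cv2.resize(img[100:220,280:400],None,fx=5,fy=5,interpolation=cv2.INTER_CUBIC))
E
```

```text
clock: 7.6
position: [0.5456, 0.1706, 0.3011]
ee_rot: [0.001, 0.995, 0.098, -0.001]
contact_force: [-0.0, 0.1, -7.0]
width: 0.0481
[0.54563343 0.17063687 0.30112108] 11.231945819806015
```

View pics/w5.png

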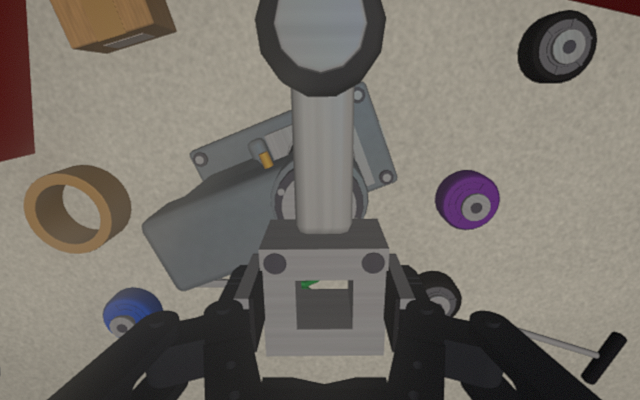

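View pics/s5.png

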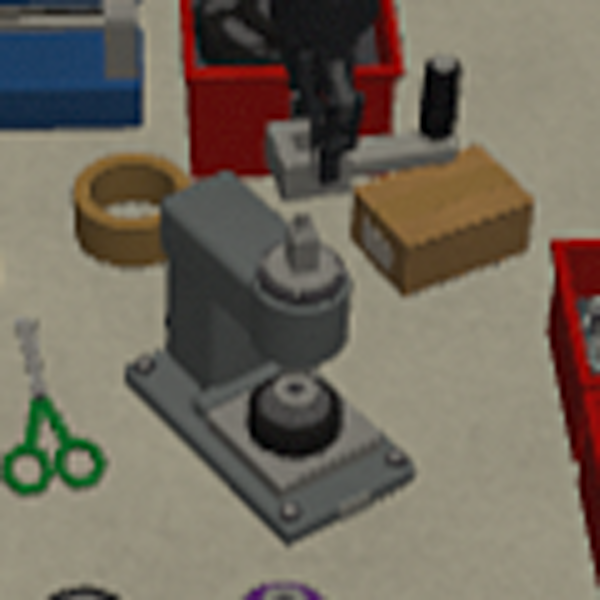

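```bash
python3 - <<'E'
from h import *
from scipy.optimize import least_squares
W=np.load("pics/w5.npy"); c=np.load("pics/w5c.npz"); T=c["T"]; f=float(c["f"])
def ray(u,v,z):
    r=T[:3,:3]@np.array([(u-c["cx"])/f,(v-c["cy"])/f,1]); o=T[:3,3]; return (o+r*(z-o[2])/r[2])[:2]
z=np.nanmedian(W[260:275,300:350,2]); print("hub top",z)
for g in ([(260,249),(386,249),(385,355),(266,355)],[(296,280),(353,280),(352,329),(297,329)]):
    print("hub",np.mean([ray(*p,z) for p in g],0))
S=W[130:225,260:385].reshape(-1,3); S=S[(S[:,2]>.196)&(S[:,2]<.2065)]; print(len(S),S.min(0),S.max(0))
# boundary points (left/right extremes per row) of cap
p=[]
for v in range(150,222):
    row=W[v]; ok=np.where((row[:,2]>.196)&(row[:,2]<.2065))[0]; ok=ok[(ok>265)&(ok<380)]
    if len(ok)>3: p+= [row[ok[0],:2],row[ok[-1],:2]]
p=np.array(p)
r=least_squares(lambda x:np.hypot(p[:,0]-x[0],p[:,1]-x[1])-.033,[.54,.173],loss="soft_l1",f_scale=.001); print("cap",r.x,np.abs(r.fun).mean())
E
```

```text
hub top 0.32303401843888313
hub [0.54150541 0.16928265]
hub [0.54142641 0.16920206]
1160 [0.52370525 0.14079843 0.19618514] [0.56543523 0.20578    0.20638473]
cap [0.53928279 0.17296957] 0.0007235982554019129
```

Hub sits at (0.5415,0.1692) against the cap at (0.5393,0.1730) in the same view, and telemetry agrees. I'll correct by (-1.2, +3.6) mm and descend onto the taper.

```bash
python3 -m creep '{"slide":[[-0.008,0.024,0],[-0.008,0.024,-0.1],[-0.008,0.024,-0.2],[-0.008,0.024,-0.28],[-0.008,0.024,-0.33],[-0.008,0.024,-0.37],[-0.008,0.024,-0.37]],"twist":[[0,0,0],[0,0,0],[0,0,0],[0,0,0],[0,0,0],[0,0,0],[0,0,0]],"fingers":[-1,-1,-1,-1,-1,-1,-1]}'
python3 - <<'E'
from h import *
s=telemetry.get_state(); q=s["ee_rot"]; print(s["position"],np.degrees(2*np.arctan2(q[2],q[1])),s["contact_force"],s["moment"])
img,W,T,f,d=cloud("wrist"); cv2.imwrite("pics/w6.png",img)
E
```

```text
clock: 8.4
position: [0.5444, 0.1756, 0.246]
ee_rot: [0.0, 0.995, 0.098, -0.001]
contact_force: [-0.4, 0.1, -6.2]
width: 0.0483
[0.54442899 0.17560886 0.24596187] 11.2510416477046 [-0.42543724  0.10902249 -6.20595583] [ 0.01619711  0.14036236 -0.01494313]
```

View pics/w6.png

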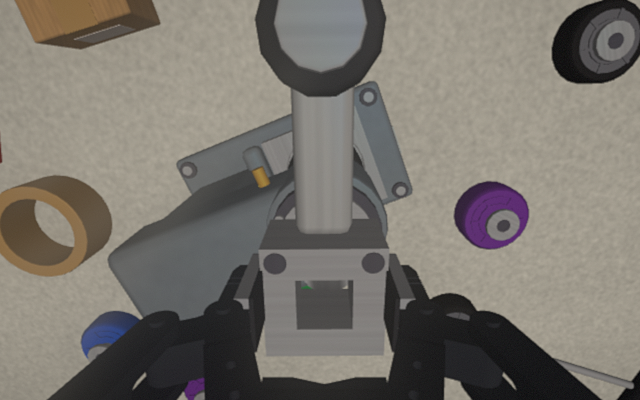

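```bash
python3 - <<'E'
import cv2
i=cv2.imread("pics/w6.png"); cv2.imwrite("pics/w6z.png",cv2.resize(i[265:340,280:370],None,fx=8,fy=8,interpolation=cv2.INTER_CUBIC))
from h import *
img,W,T,f,d=cloud("side"); cv2.imwrite("pics/s6.png",cv2.resize(img[100:220,280:400],None,fx=5,fy=5,interpolation=cv2.INTER_CUBIC))
E
```

```text
(no output)
```

View pics/w6z.png

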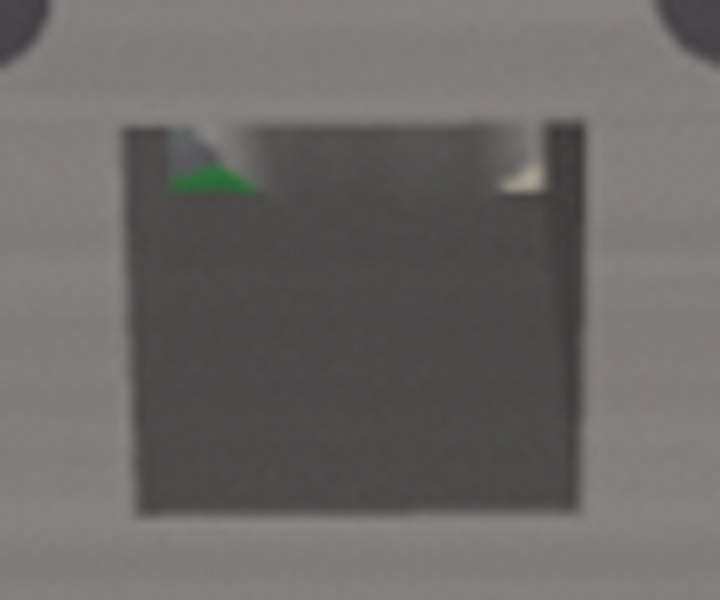

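View pics/s6.png

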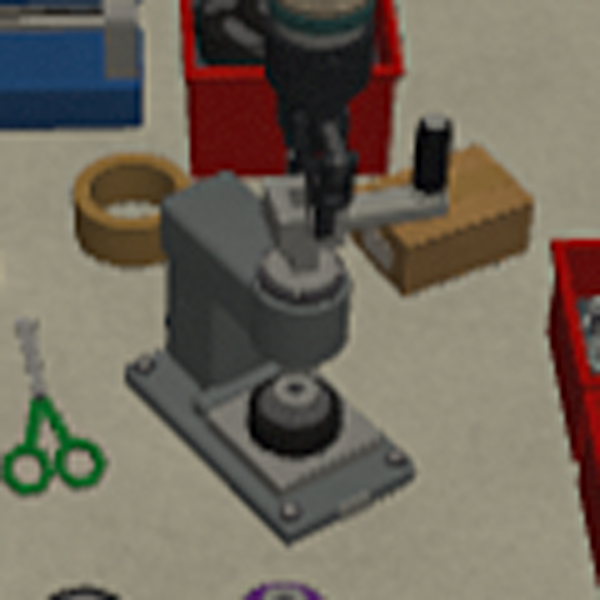

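The taper is visible inside the hole (zoom x≈250–500), laterally centred, with no contact force. I'll continue down.

```bash
python3 -m creep '{"slide":[[0,0,-0.04],[0,0,-0.08],[0,0,-0.1],[0,0,-0.1]],"twist":[[0,0,0],[0,0,0],[0,0,0],[0,0,0]],"fingers":[-1,-1,-1,-1]}'
python3 -c "
from rig import telemetry as t
s=t.get_state();print(s['position'],s['contact_force'],s['moment'])"
```

```text
clock: 8.9
position: [0.5444, 0.1756, 0.2308]
ee_rot: [0.0, 0.995, 0.098, -0.001]
contact_force: [-0.8, 0.1, -6.0]
width: 0.048
[0.5443617  0.17557649 0.23084525] [-0.80048331  0.13712562 -6.00303753] [-0.17547688  0.04017313 -0.03623205]
```

```bash
python3 -m creep '{"slide":[[0,0,-0.04],[0,0,-0.07],[0,0,-0.09],[0,0,-0.1],[0,0,-0.105],[0,0,-0.105]],"twist":[[0,0,0],[0,0,0],[0,0,0],[0,0,0],[0,0,0],[0,0,0]],"fingers":[-1,-1,-1,-1,-1,-1]}'
python3 -c "
from rig import telemetry as t
s=t.get_state();print(s['position'],s['contact_force'],s['moment'])"
```

```text
clock: 9.5
position: [0.5447, 0.1757, 0.2157]
ee_rot: [0.0, 0.995, 0.098, -0.0]
contact_force: [0.4, -0.4, -6.8]
width: 0.0486
[0.54468109 0.17566897 0.21574995] [ 0.44169125 -0.42831524 -6.78730801] [-0.28716319  0.04304816  0.07328505]
```

```bash
python3 -m creep '{"slide":[[0,0,-0.007],[0,0,-0.013],[0,0,-0.02],[0,0,-0.02]],"twist":[[0,0,0],[0,0,0],[0,0,0],[0,0,0]],"fingers":[-1,-1,-1,-1]}'
python3 -c "
from rig import telemetry as t
s=t.get_state();print(s['position'],s['contact_force'],s['moment'])"
```

```text
clock: 9.9
position: [0.5449, 0.1757, 0.2148]
ee_rot: [0.0, 0.995, 0.098, 0.001]
contact_force: [-1.9, -2.3, 4.7]
width: 0.0479
[0.54493535 0.17572147 0.21476963] [-1.91589243 -2.29672002  4.68929   ] [-0.57436165  0.52994524 -0.00086077]
```

Support force jumped by about 11 N at z≈0.2148, so the crank looks seated. I'll release, rise and check.

```bash
python3 -m creep '{"slide":[[0,0,0],[0,0,0],[0,0,0],[0,0,0.3],[0,0,0.6],[0,0,0.8],[0,0,0.8]],"twist":[[0,0,0],[0,0,0],[0,0,0],[0,0,0],[0,0,0],[0,0,0],[0,0,0]],"fingers":[1,1,1,1,1,1,1]}'
python3 - <<'E'
from h import *
s=telemetry.get_state(); q=s["ee_rot"]; print(s["position"],np.degrees(2*np.arctan2(q[2],q[1])),s["contact_force"])
img,W,T,f,d=cloud("wrist"); cv2.imwrite("pics/w7.png",img); np.save("pics/w7.npy",W)
E
```

```text
clock: 10.6
position: [0.5473, 0.1766, 0.3383]
ee_rot: [-0.001, 0.995, 0.098, 0.005]
contact_force: [-0.3, -0.6, 0.5]
width: 0.0851
[0.5472532  0.17660656 0.33833154] 11.27291065214967 [-0.25048744 -0.55862368  0.5442912 ]
```

View pics/w7.png

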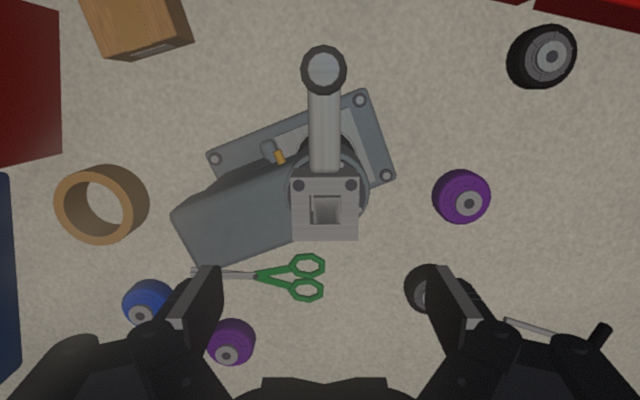

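```bash
python3 - <<'E'
from h import *
W=np.load("pics/w7.npy")
S=W[170:245,285:365].reshape(-1,3)
H=S[(S[:,2]>.230)&(S[:,2]<.2385)]; print("hubtop",np.median(H[:,2]),cv2.minAreaRect(H[:,:2].astype(np.float32)))
A=W[100:160,315:335].reshape(-1,3); print("armtop",np.nanmedian(A[:,2]),"inner/outer",np.nanmedian(W[150:165,318:335,2]),np.nanmedian(W[100:112,318:335,2]))
G=W[35:105,295:352].reshape(-1,3); G=G[G[:,2]>.275]; c=cv2.minEnclosingCircle(G[:,:2].astype(np.float32)); print("grip",np.median(G[:,2]),c)
Q=S[S[:,2]>.243]; print("spindle top",np.median(Q[:,2]),Q.mean(0))
v=np.array(c[0])-[.5403,.1730]; print(np.hypot(*v),np.degrees(np.arctan2(v[1],v[0])))
E
```

```text
hubtop 0.23682318067279673 ((0.5403611063957214, 0.17469602823257446), (0.05078506842255592, 0.050048328936100006), 11.792545318603516)
armtop 0.22472542990513888 inner/outer 0.22478151120077994 0.22471868267512615
grip 0.28653857025261775 ((0.633324146270752, 0.19392862915992737), 0.012980773113667965)
spindle top 0.24809269848418103 [0.5417721  0.17354769 0.24732604]
0.09534935399842003 12.679326047289985
```

The crank is fully down: hub top is 0.2368 (0.236 expected) and the arm is level. The sleeve is at (0.633,0.194). I'll go over it.

```bash
python3 -m creep '{"slide":[[0.3,0.06,0],[0.57,0.115,0],[0.57,0.115,0],[0.57,0.115,0]],"twist":[[0,0,0],[0,0,0],[0,0,0],[0,0,0]],"fingers":[1,1,1,1]}'
python3 - <<'E'
from h import *
s=telemetry.get_state(); q=s["ee_rot"]; print(s["position"],np.degrees(2*np.arctan2(q[2],q[1])),s["contact_force"])
E
```

```text
clock: 11.05
position: [0.6302, 0.1931, 0.3298]
ee_rot: [0.0, 0.995, 0.098, -0.003]
contact_force: [-1.7, -0.8, 0.8]
width: 0.0854
[0.63015025 0.19309934 0.32979646] 11.25950272772226 [-1.66303506 -0.80705547  0.79975888]
```

```bash
python3 -m creep '{"slide":[[0.02,0.005,-0.2],[0.02,0.005,-0.4],[0.02,0.005,-0.54],[0.02,0.005,-0.57],[0.02,0.005,-0.57],[0.02,0.005,-0.57],[0.02,0.005,-0.57],[0.02,0.005,-0.57],[0.02,0.005,-0.57],[0.02,0.005,-0.57],[0.02,0.005,-0.57]],"twist":[[0,0,0],[0,0,0],[0,0,0],[0,0,0],[0,0,0],[0,0,0],[0,0,0],[0,0,0],[0,0,0],[0,0,0],[0,0,0]],"fingers":[1,1,1,1,-1,-1,-1,-1,-1,-1,-1]}' 80
python3 - <<'E'
from h import *
s=telemetry.get_state(); q=s["ee_rot"]; print(s["position"],np.degrees(2*np.arctan2(q[2],q[1])),s["contact_force"],s["moment"])
img,W,T,f,d=cloud("wrist"); cv2.imwrite("pics/w8.png",img)
E
```

```text
clock: 12.15
position: [0.6341, 0.1941, 0.2485]
ee_rot: [-0.0, 0.995, 0.098, 0.001]
contact_force: [2.3, 1.2, 4.4]
width: 0.025
[0.6341088  0.19405751 0.24849058] 11.259699498770205 [2.26827162 1.21081549 4.35904739] [ 0.11963389 -0.12200823  0.00109207]
```

View pics/w8.png

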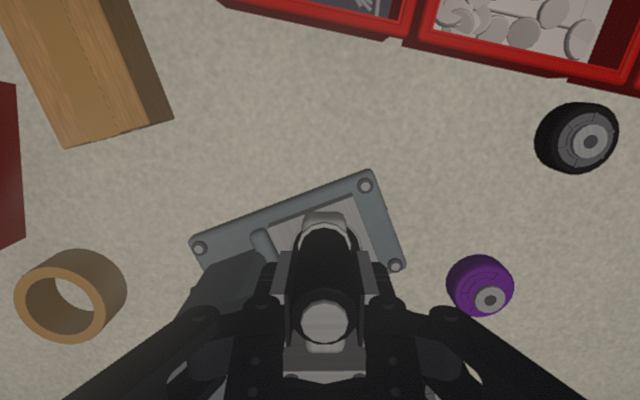

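Sleeve is held (width 25 mm). Working out the arc rows: clockwise, 10° per row, 90° per call.

```bash
cat > arc.py <<'E'
import sys, numpy as np
C=np.array([.5403,.1730]); r=.095
def arc(t0,total,n):
    t=np.radians(t0-np.linspace(0,total,n+1)); P=r*np.c_[np.cos(t),np.sin(t)]
    print(t0, [[round(a/.15,3),round(b/.15,3),0] for a,b in (P-P[0])[1:]])
if __name__=="__main__":
    from rig import telemetry
    s=telemetry.get_state(); v=np.array(s["position"][:2])-C; th=np.arctan2(v[1],v[0]); F=np.array(s["contact_force"])
    print("r",np.hypot(*v),"theta",np.degrees(th),"tang(cw resist)",F[:2]@[-np.sin(th),np.cos(th)],"rad",F[:2]@[np.cos(th),np.sin(th)],"Fz",F[2])
    for a in sys.argv[1:]: arc(float(a.split(",")[0]),float(a.split(",")[1]),int(a.split(",")[2]))
E
python3 arc.py 12.6,90,9 -77.4,90,9 -167.4,90,9 102.6,90,9
```

```text
r 0.09619179630295648 theta 12.652623818873245 tang(cw resist) 0.7678900275199436 rad 2.47960492242312 Fz 5.385220310250101
12.6 [[np.float64(0.015), np.float64(-0.109), 0], [np.float64(0.01), np.float64(-0.22), 0], [np.float64(-0.014), np.float64(-0.328), 0], [np.float64(-0.056), np.float64(-0.43), 0], [np.float64(-0.115), np.float64(-0.523), 0], [np.float64(-0.189), np.float64(-0.604), 0], [np.float64(-0.277), np.float64(-0.672), 0], [np.float64(-0.375), np.float64(-0.723), 0], [np.float64(-0.48), np.float64(-0.756), 0]]
-77.4 [[np.float64(-0.109), np.float64(-0.015), 0], [np.float64(-0.22), np.float64(-0.01), 0], [np.float64(-0.328), np.float64(0.014), 0], [np.float64(-0.43), np.float64(0.056), 0], [np.float64(-0.523), np.float64(0.115), 0], [np.float64(-0.604), np.float64(0.189), 0], [np.float64(-0.672), np.float64(0.277), 0], [np.float64(-0.723), np.float64(0.375), 0], [np.float64(-0.756), np.float64(0.48), 0]]
-167.4 [[np.float64(-0.015), np.float64(0.109), 0], [np.float64(-0.01), np.float64(0.22), 0], [np.float64(0.014), np.float64(0.328), 0], [np.float64(0.056), np.float64(0.43), 0], [np.float64(0.115), np.float64(0.523), 0], [np.float64(0.189), np.float64(0.604), 0], [np.float64(0.277), np.float64(0.672), 0], [np.float64(0.375), np.float64(0.723), 0], [np.float64(0.48), np.float64(0.756), 0]]
102.6 [[np.float64(0.109), np.float64(0.015), 0], [np.float64(0.22), np.float64(0.01), 0], [np.float64(0.328), np.float64(-0.014), 0], [np.float64(0.43), np.float64(-0.056), 0], [np.float64(0.523), np.float64(-0.115), 0], [np.float64(0.604), np.float64(-0.189), 0], [np.float64(0.672), np.float64(-0.277), 0], [np.float64(0.723), np.float64(-0.375), 0], [np.float64(0.756), np.float64(-0.48), 0]]
```

First a gentle start over 30° to check forces.

```bash
python3 -m creep '{"slide":[[0.01,-0.055,0],[0.015,-0.109,0],[0.014,-0.165,0],[0.01,-0.22,0],[-0.014,-0.328,0]],"twist":[[0,0,0],[0,0,0],[0,0,0],[0,0,0],[0,0,0]],"fingers":[-1,-1,-1,-1,-1]}'
python3 arc.py -17.4,60,6
```

```text
clock: 12.7
position: [0.6325, 0.1453, 0.2483]
ee_rot: [-0.001, 0.995, 0.098, 0.002]
contact_force: [2.9, 1.5, 5.4]
width: 0.0248
r 0.09627913447182565 theta -16.744226015257826 tang(cw resist) 2.248878776020209 rad 2.320857111360692 Fz 5.370810673673385
-17.4 [[np.float64(-0.042), np.float64(-0.102), 0], [np.float64(-0.101), np.float64(-0.195), 0], [np.float64(-0.176), np.float64(-0.277), 0], [np.float64(-0.263), np.float64(-0.344), 0], [np.float64(-0.361), np.float64(-0.395), 0], [np.float64(-0.466), np.float64(-0.429), 0]]
```

```bash
python3 -m creep '{"slide":[[-0.042,-0.102,0],[-0.101,-0.195,0],[-0.176,-0.277,0],[-0.263,-0.344,0],[-0.361,-0.395,0],[-0.466,-0.429,0]],"twist":[[0,0,0],[0,0,0],[0,0,0],[0,0,0],[0,0,0],[0,0,0]],"fingers":[-1,-1,-1,-1,-1,-1]}'
python3 arc.py
python3 -m creep '{"slide":[[-0.109,-0.015,0],[-0.22,-0.01,0],[-0.328,0.014,0],[-0.43,0.056,0],[-0.523,0.115,0],[-0.604,0.189,0],[-0.672,0.277,0],[-0.723,0.375,0],[-0.756,0.48,0]],"twist":[[0,0,0],[0,0,0],[0,0,0],[0,0,0],[0,0,0],[0,0,0],[0,0,0],[0,0,0],[0,0,0]],"fingers":[-1,-1,-1,-1,-1,-1,-1,-1,-1]}'
python3 arc.py
python3 - <<'E'
from h import *
img,W,T,f,d=cloud("side"); cv2.imwrite("pics/s9.png",cv2.resize(img[100:220,280:400],None,fx=5,fy=5,interpolation=cv2.INTER_CUBIC))
E
```

```text
clock: 13.3
position: [0.5619, 0.0795, 0.2483]
ee_rot: [-0.0, 0.995, 0.098, 0.002]
contact_force: [1.2, 1.4, 6.4]
width: 0.0245
r 0.09591738971334508 theta -76.9986564570243 tang(cw resist) 1.4856150120568823 rad -1.0810459420470706 Fz 6.401510267068453
clock: 14.2
position: [0.4468, 0.1505, 0.2482]
ee_rot: [0.002, 0.995, 0.098, -0.0]
contact_force: [-1.1, -3.2, 6.5]
width: 0.0248
r 0.09619947703661086 theta -166.48075469928338 tang(cw resist) 2.877678388243828 rad 1.8655673306238418 Fz 6.545870685242207
```

View pics/s9.png

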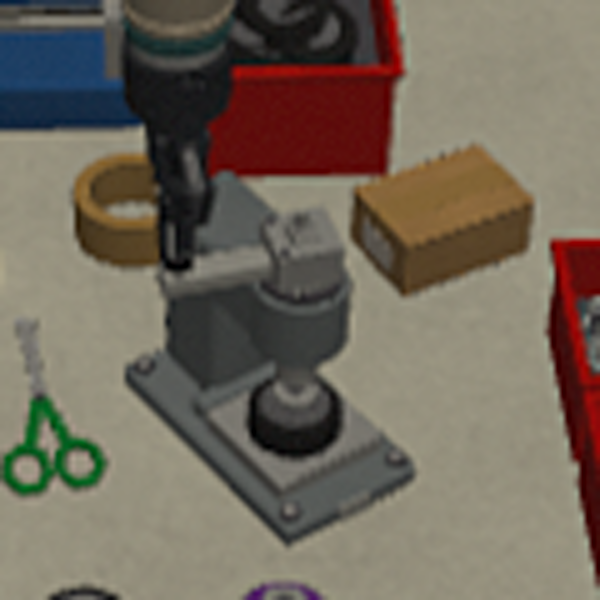

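The crank turns at about 2–3 N, stays flat on the spindle, and the ram (295,375) is visibly lower. Continuing.

```bash
python3 -m creep '{"slide":[[-0.015,0.109,0],[-0.01,0.22,0],[0.014,0.328,0],[0.056,0.43,0],[0.115,0.523,0],[0.189,0.604,0],[0.277,0.672,0],[0.375,0.723,0],[0.48,0.756,0]],"twist":[[0,0,0],[0,0,0],[0,0,0],[0,0,0],[0,0,0],[0,0,0],[0,0,0],[0,0,0],[0,0,0]],"fingers":[-1,-1,-1,-1,-1,-1,-1,-1,-1]}'
python3 arc.py
python3 -m creep '{"slide":[[0.109,0.015,0],[0.22,0.01,0],[0.328,-0.014,0],[0.43,-0.056,0],[0.523,-0.115,0],[0.604,-0.189,0],[0.672,-0.277,0],[0.723,-0.375,0],[0.756,-0.48,0]],"twist":[[0,0,0],[0,0,0],[0,0,0],[0,0,0],[0,0,0],[0,0,0],[0,0,0],[0,0,0],[0,0,0]],"fingers":[-1,-1,-1,-1,-1,-1,-1,-1,-1]}'
python3 arc.py 12.6,45,9 -32.4,45,9
```

```text
clock: 15.15
position: [0.5188, 0.2667, 0.2485]
ee_rot: [-0.001, 0.995, 0.099, -0.001]
contact_force: [-2.4, 2.9, 7.6]
width: 0.0248
r 0.09614764218536381 theta 102.92081434831427 tang(cw resist) 1.666090375948678 rad 3.3964392833653996 Fz 7.62847212755892
clock: 16.05
position: [0.6345, 0.1937, 0.2483]
ee_rot: [-0.001, 0.995, 0.098, 0.001]
contact_force: [0.3, 3.1, 5.2]
width: 0.0247
r 0.09641581573067341 theta 12.405714127294234 tang(cw resist) 2.9940234197428155 rad 0.981126016850079 Fz 5.236979855459248
12.6 [[np.float64(0.01), np.float64(-0.054), 0], [np.float64(0.015), np.float64(-0.109), 0], [np.float64(0.015), np.float64(-0.165), 0], [np.float64(0.01), np.float64(-0.22), 0], [np.float64(0.0), np.float64(-0.274), 0], [np.float64(-0.014), np.float64(-0.328), 0], [np.float64(-0.033), np.float64(-0.38), 0], [np.float64(-0.056), np.float64(-0.43), 0], [np.float64(-0.083), np.float64(-0.478), 0]]
-32.4 [[np.float64(-0.032), np.float64(-0.045), 0], [np.float64(-0.067), np.float64(-0.088), 0], [np.float64(-0.106), np.float64(-0.127), 0], [np.float64(-0.148), np.float64(-0.162), 0], [np.float64(-0.194), np.float64(-0.194), 0], [np.float64(-0.241), np.float64(-0.222), 0], [np.float64(-0.291), np.float64(-0.245), 0], [np.float64(-0.343), np.float64(-0.264), 0], [np.float64(-0.397), np.float64(-0.279), 0]]
```

```bash
python3 -m creep '{"slide":[[0.01,-0.054,0],[0.015,-0.109,0],[0.015,-0.165,0],[0.01,-0.22,0],[0,-0.274,0],[-0.014,-0.328,0],[-0.033,-0.38,0],[-0.056,-0.43,0],[-0.083,-0.478,0]],"twist":[[0,0,0],[0,0,0],[0,0,0],[0,0,0],[0,0,0],[0,0,0],[0,0,0],[0,0,0],[0,0,0]],"fingers":[-1,-1,-1,-1,-1,-1,-1,-1,-1]}'
python3 arc.py
python3 -m creep '{"slide":[[-0.032,-0.045,0],[-0.067,-0.088,0],[-0.106,-0.127,0],[-0.148,-0.162,0],[-0.194,-0.194,0],[-0.241,-0.222,0],[-0.291,-0.245,0],[-0.343,-0.264,0],[-0.397,-0.279,0]],"twist":[[0,0,0],[0,0,0],[0,0,0],[0,0,0],[0,0,0],[0,0,0],[0,0,0],[0,0,0],[0,0,0]],"fingers":[-1,-1,-1,-1,-1,-1,-1,-1,-1]}'
python3 arc.py -77.4,25,5 -102.4,25,5
python3 - <<'E'
from h import *
img,W,T,f,d=cloud("side"); cv2.imwrite("pics/s10.png",cv2.resize(img[140:200,310:370],None,fx=10,fy=10,interpolation=cv2.INTER_CUBIC))
E
```

```text
clock: 16.95
position: [0.6212, 0.1222, 0.2482]
ee_rot: [-0.001, 0.995, 0.098, 0.001]
contact_force: [0.5, 3.6, 6.1]
width: 0.0249
r 0.0955192372792247 theta -32.139610924097816 tang(cw resist) 3.3170447932796123 rad -1.48953195114641 Fz 6.064730047907929
clock: 17.85
position: [0.5641, 0.081, 0.2486]
ee_rot: [-0.001, 0.995, 0.098, 0.004]
contact_force: [6.6, 4.1, 4.8]
width: 0.0249
r 0.0950422836463339 theta -75.50115650928275 tang(cw resist) 7.373723521731312 rad -2.312107079119795 Fz 4.797385969385761
-77.4 [[np.float64(-0.054), np.float64(-0.01), 0], [np.float64(-0.109), np.float64(-0.015), 0], [np.float64(-0.165), np.float64(-0.015), 0], [np.float64(-0.22), np.float64(-0.01), 0], [np.float64(-0.274), np.float64(-0.0), 0]]
-102.4 [[np.float64(-0.053), np.float64(0.014), 0], [np.float64(-0.105), np.float64(0.033), 0], [np.float64(-0.155), np.float64(0.056), 0], [np.float64(-0.203), np.float64(0.084), 0], [np.float64(-0.249), np.float64(0.115), 0]]
```

View pics/s10.png

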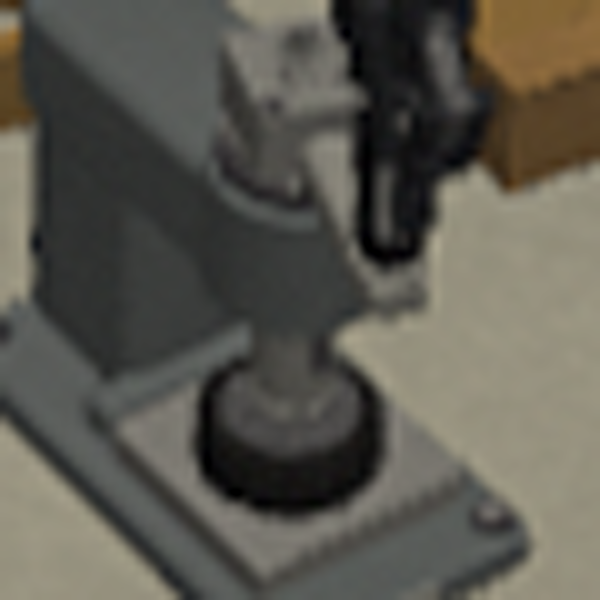

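The ram meets the bushing at (288,405) and resistance has risen to 7.4 N as expected. Continuing the press in smaller steps.

```bash
python3 -m creep '{"slide":[[-0.054,-0.01,0],[-0.109,-0.015,0],[-0.165,-0.015,0],[-0.22,-0.01,0],[-0.274,0,0]],"twist":[[0,0,0],[0,0,0],[0,0,0],[0,0,0],[0,0,0]],"fingers":[-1,-1,-1,-1,-1]}'
python3 arc.py
python3 -m creep '{"slide":[[-0.053,0.014,0],[-0.105,0.033,0],[-0.155,0.056,0],[-0.203,0.084,0],[-0.249,0.115,0]],"twist":[[0,0,0],[0,0,0],[0,0,0],[0,0,0],[0,0,0]],"fingers":[-1,-1,-1,-1,-1]}'
python3 arc.py -127.4,20,5 -147.4,15,5 -162.4,15,5 -177.4,15,5 -192.4,15,5
```

```text
clock: 18.4
position: [0.5235, 0.0795, 0.2486]
ee_rot: [0.001, 0.995, 0.098, 0.004]
contact_force: [8.0, 0.9, 4.1]
width: 0.0249
r 0.09500755724485528 theta -100.18314887355076 tang(cw resist) 7.7371984806601 rad -2.280456797739181 Fz 4.050475193123323
clock: 18.9
position: [0.4858, 0.0952, 0.2485]
ee_rot: [0.002, 0.995, 0.098, 0.003]
contact_force: [5.6, -2.9, 5.0]
width: 0.025
r 0.0950299869372161 theta -124.99697197845425 tang(cw resist) 6.249257872812957 rad -0.7940948191983815 Fz 4.995532885600345
-127.4 [[np.float64(-0.034), np.float64(0.028), 0], [np.float64(-0.066), np.float64(0.058), 0], [np.float64(-0.096), np.float64(0.091), 0], [np.float64(-0.124), np.float64(0.126), 0], [np.float64(-0.149), np.float64(0.162), 0]]
-147.4 [[np.float64(-0.017), np.float64(0.028), 0], [np.float64(-0.033), np.float64(0.058), 0], [np.float64(-0.047), np.float64(0.088), 0], [np.float64(-0.059), np.float64(0.118), 0], [np.float64(-0.07), np.float64(0.15), 0]]
-162.4 [[np.float64(-0.009), np.float64(0.032), 0], [np.float64(-0.017), np.float64(0.064), 0], [np.float64(-0.023), np.float64(0.097), 0], [np.float64(-0.027), np.float64(0.13), 0], [np.float64(-0.029), np.float64(0.163), 0]]
-177.4 [[np.float64(-0.001), np.float64(0.033), 0], [np.float64(0.0), np.float64(0.066), 0], [np.float64(0.003), np.float64(0.099), 0], [np.float64(0.008), np.float64(0.132), 0], [np.float64(0.014), np.float64(0.165), 0]]
-192.4 [[np.float64(0.008), np.float64(0.032), 0], [np.float64(0.018), np.float64(0.064), 0], [np.float64(0.029), np.float64(0.095), 0], [np.float64(0.042), np.float64(0.126), 0], [np.float64(0.056), np.float64(0.155), 0]]
```

```bash
python3 -m creep '{"slide":[[-0.034,0.028,0],[-0.066,0.058,0],[-0.096,0.091,0],[-0.124,0.126,0],[-0.149,0.162,0]],"twist":[[0,0,0],[0,0,0],[0,0,0],[0,0,0],[0,0,0]],"fingers":[-1,-1,-1,-1,-1]}'
python3 arc.py
python3 -m creep '{"slide":[[-0.017,0.028,0],[-0.033,0.058,0],[-0.047,0.088,0],[-0.059,0.118,0],[-0.07,0.15,0]],"twist":[[0,0,0],[0,0,0],[0,0,0],[0,0,0],[0,0,0]],"fingers":[-1,-1,-1,-1,-1]}'
python3 arc.py
```

```text
clock: 19.4
position: [0.463, 0.1177, 0.2486]
ee_rot: [0.005, 0.995, 0.098, 0.003]
contact_force: [5.5, -9.1, 5.6]
width: 0.0249
r 0.0950419125037635 theta -144.41214122418728 tang(cw resist) 10.609431869594879 rad 0.8085733577729759 Fz 5.592182728808977
clock: 19.9
position: [0.4522, 0.1373, 0.2486]
ee_rot: [0.008, 0.995, 0.098, 0.002]
contact_force: [3.8, -15.5, 7.8]
width: 0.0249
r 0.09506742068891794 theta -157.96052008706903 tang(cw resist) 15.837653265935126 rad 2.2766298534284495 Fz 7.83483954802699
```

```bash
python3 -m creep '{"slide":[[-0.009,0.032,0],[-0.017,0.064,0],[-0.02,0.08,0]],"twist":[[0,0,0],[0,0,0],[0,0,0]],"fingers":[-1,-1,-1]}'
python3 arc.py
python3 - <<'E'
from h import *
img,W,T,f,d=cloud("side"); cv2.imwrite("pics/s11.png",cv2.resize(img[140:200,310:370],None,fx=10,fy=10,interpolation=cv2.INTER_CUBIC))
E
```

```text
clock: 20.2
position: [0.4486, 0.148, 0.2485]
ee_rot: [0.009, 0.995, 0.098, 0.001]
contact_force: [2.2, -19.3, 9.9]
width: 0.0249
r 0.0950800820264591 theta -164.78640143826715 tang(cw resist) 19.250041516434802 rad 2.93266388798829 Fz 9.898192847445118
```

View pics/s11.png

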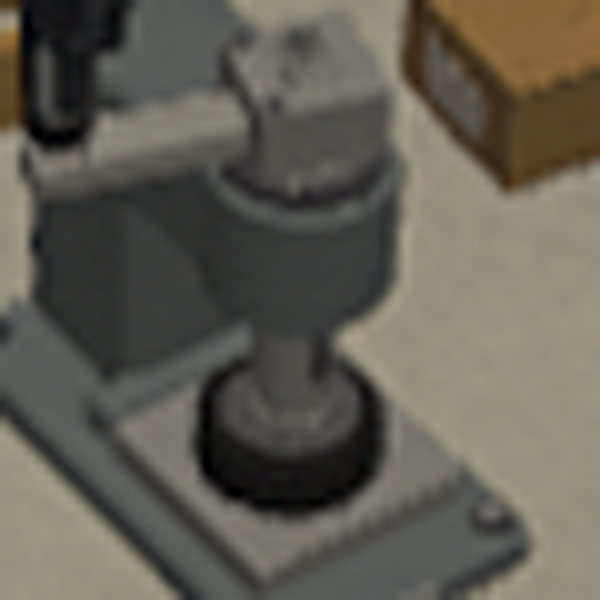

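```bash
python3 - <<'E'
from h import *
ax=np.array([.5403,.173])
W0=np.load("pics/side.npy")
_,W1,T,f,d=cloud("side")
for W in (W0,W1):
    S=W[130:215,300:380].reshape(-1,3); r=np.hypot(*(S[:,:2]-ax).T)
    for lo,hi in ((9,13),(12,16.5),(18,23),(25,34)):
        Q=S[(r>lo/1e3)&(r<hi/1e3)&(S[:,2]>.04)&(S[:,2]<.1)&(S[:,1]<.2)]; 
        print(lo,hi,len(Q),np.percentile(Q[:,2],[10,50,90]).round(4) if len(Q) else "",end=" | ")
    print()
E
```

```text
9 13 11 [0.07   0.0793 0.0821] | 12 16.5 25 [0.0623 0.0728 0.0798] | 18 23 30 [0.0592 0.0641 0.0774] | 25 34 68 [0.0567 0.0613 0.0657] | 
9 13 7 [0.0738 0.0909 0.0959] | 12 16.5 34 [0.0661 0.0807 0.0966] | 18 23 42 [0.0585 0.0656 0.094 ] | 25 34 65 [0.0552 0.061  0.0657] |
```

```bash
python3 - <<'E'
from h import *
a=cv2.imread("pics/side0.png"); b,_,_,_,_=cloud("side")
o=[cv2.resize(i[y:y+34,x:x+34],(380,380),interpolation=cv2.INTER_CUBIC) for i,x,y in ((a,322,165),(b,322,165))]
cv2.imwrite("pics/cmp.png",np.clip(np.hstack(o).astype(float)*1.8,0,255).astype(np.uint8))
E
```

```text
(no output)
```

View pics/cmp.png

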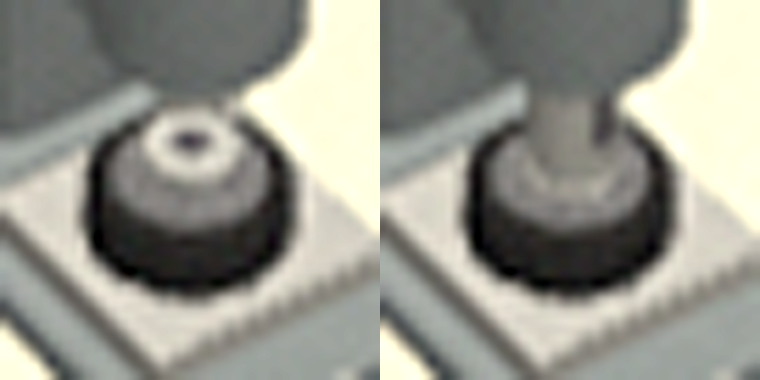

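Comparing before and now, the flange's front edge moved from y≈182 to ≈200 in the zoom (about 1.6 px, roughly 8 mm), and 19 N at the grip means about 390 N at the ram. Both say home. One more small push for margin.

```bash
python3 -m creep '{"slide":[[-0.003,0.02,0],[-0.006,0.045,0],[-0.006,0.045,0],[-0.006,0.045,0]],"twist":[[0,0,0],[0,0,0],[0,0,0],[0,0,0]],"fingers":[-1,-1,-1,-1]}'
python3 arc.py
```

```text
clock: 20.75
position: [0.447, 0.1543, 0.2484]
ee_rot: [0.009, 0.995, 0.098, 0.0]
contact_force: [0.6, -18.7, 9.5]
width: 0.0248
r 0.09517226318454336 theta -168.64567626193258 tang(cw resist) 18.415599054755166 rad 3.1106822946516393 Fz 9.474423162030883
```

```bash
python3 arc.py | head -1; python3 -m creep '{"slide":[[-0.001,0.02,0],[-0.002,0.04,0],[-0.003,0.06,0],[-0.003,0.06,0]],"twist":[[0,0,0],[0,0,0],[0,0,0],[0,0,0]],"fingers":[-1,-1,-1,-1]}'
python3 arc.py
```

```text
r 0.09517226318454336 theta -168.64567626193258 tang(cw resist) 18.415599054755166 rad 3.1106822946516393 Fz 9.474423162030883
clock: 21.15
position: [0.4457, 0.1622, 0.2484]
ee_rot: [0.01, 0.995, 0.098, -0.001]
contact_force: [-1.4, -21.2, 11.9]
width: 0.025
r 0.09517726335810371 theta -173.5094698971287 tang(cw resist) 20.857160903377356 rad 3.781702461667095 Fz 11.939585330110196
```

```bash
python3 - <<'E'
from h import *
a=cv2.imread("pics/side0.png"); b,_,T,f,d=cloud("side")
z10=cv2.resize(cv2.imread("pics/s10.png"),(60,60),interpolation=cv2.INTER_AREA)
z11=cv2.resize(cv2.imread("pics/s11.png"),(60,60),interpolation=cv2.INTER_AREA)
A=lambda i:i[170:194,337:341].mean((1,2)).round().astype(int)
Z=lambda i:i[30:54,27:31].mean((1,2)).round().astype(int)
print(np.c_[np.arange(170,194),A(a),Z(z10),Z(z11),A(b)])
ax=np.array([.5403,.173]); cam=T[:2,3]-ax; u=cam/np.hypot(*cam)
for nm,r,z in (("flange top front home",.0175,.070),("flange bot front home",.0175,.064),("top unpressed",.0175,.078),("bot unpressed",.0175,.072),("tyre front bottom",.0375,.038)):
    print(nm,proj(np.append(ax+u*r,z),T,f,d))
E
```

```text
[[170  57  57  58  58]
 [171  56  58  57  57]
 [172  56  58  58  57]
 [173  60  63  62  63]
 [174  74  70  70  71]
 [175 105  74  74  75]
 [176 102  74  73  74]
 [177  61  74  72  73]
 [178  84  72  74  74]
 [179 115  73  73  74]
 [180 106  84  73  72]
 [181  75  83  82  85]
 [182  69  72  82  87]
 [183  74  73  72  70]
 [184  69  68  68  68]
 [185  48  48  47  49]
 [186  23  26  23  22]
 [187  23  21  22  21]
 [188  20  19  18  22]
 [189  17  17  17  18]
 [190  12  12  12  11]
 [191  50  50  51  51]
 [192 100 100 100 101]
 [193 120 120 120 121]]
flange top front home (np.float64(338.44548114938186), np.float64(182.0167446525939))
flange bot front home (np.float64(338.39193343425137), np.float64(183.11929314916037))
top unpressed (np.float64(338.5172614358925), np.float64(180.53878715650717))
bot unpressed (np.float64(338.4633850238977), np.float64(181.64810352790738))
tyre front bottom (np.float64(337.9879668916022), np.float64(191.43697212342826))
```

The flange edge moved from row 180.5 to about 182.4 (home predicted at ≥182.0) and hasn't changed between the last two looks, so the bushing is home. I'll ease off the load while still holding, then release.

```bash
python3 -m creep '{"slide":[[0,-0.02,0],[0.001,-0.04,0],[0.002,-0.06,0],[0.002,-0.06,0]],"twist":[[0,0,0],[0,0,0],[0,0,0],[0,0,0]],"fingers":[-1,-1,-1,-1]}'
python3 arc.py
```

```text
clock: 21.6
position: [0.4466, 0.1564, 0.2483]
ee_rot: [0.007, 0.995, 0.098, 0.0]
contact_force: [0.5, -12.8, 10.0]
width: 0.0248
r 0.0951775930228598 theta -169.9302048950747 tang(cw resist) 12.719128766494594 rad 1.749654615907553 Fz 10.049063921456403
```

```bash
python3 -m creep '{"slide":[[0.001,-0.02,0],[0.002,-0.04,0],[0.004,-0.06,0],[0.006,-0.08,0],[0.006,-0.08,0]],"twist":[[0,0,0],[0,0,0],[0,0,0],[0,0,0],[0,0,0]],"fingers":[-1,-1,-1,-1,-1]}'
python3 arc.py
```

```text
clock: 22.1
position: [0.4487, 0.147, 0.2483]
ee_rot: [0.004, 0.995, 0.098, 0.002]
contact_force: [2.6, -6.6, 6.4]
width: 0.0247
r 0.09524176878869281 theta -164.1444671915585 tang(cw resist) 7.100479321914109 rad -0.6841577578513879 Fz 6.382225798979
```

```bash
python3 -m creep '{"slide":[[0.002,-0.02,0],[0.002,-0.025,0],[0.002,-0.025,0],[0.002,-0.025,0],[0.002,-0.025,0],[0.002,-0.025,0.1],[0.002,-0.025,0.3],[0.002,-0.025,0.55],[0.002,-0.025,0.8],[0.002,-0.025,0.8]],"twist":[[0,0,0],[0,0,0],[0,0,0],[0,0,0],[0,0,0],[0,0,0],[0,0,0],[0,0,0],[0,0,0],[0,0,0]],"fingers":[-1,-1,1,1,1,1,1,1,1,1]}'
python3 - <<'E'
from h import *
s=telemetry.get_state(); print(s["position"],s["contact_force"])
img,W,T,f,d=cloud("wrist"); cv2.imwrite("pics/w12.png",img); np.save("pics/w12.npy",W)
img,W,T,f,d=cloud("side"); cv2.imwrite("pics/s12.png",img)
print(img[170:194,337:341].mean((1,2)).round().astype(int))
E
```

```text
clock: 23.1
position: [0.4487, 0.1483, 0.3722]
ee_rot: [-0.001, 0.995, 0.099, 0.004]
contact_force: [-0.4, 0.2, 0.5]
width: 0.0855
[0.44870759 0.14831707 0.37217322] [-0.37250213  0.23593102  0.4927435 ]
[ 58  58  57  63  71  75  74  73  74  74  72  88  88  70  68  48  22  23
  20  18  11  51 100 120]
```

View pics/w12.png

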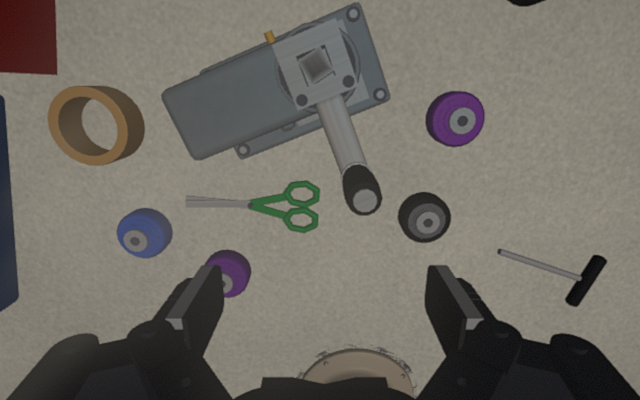

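View pics/s12.png

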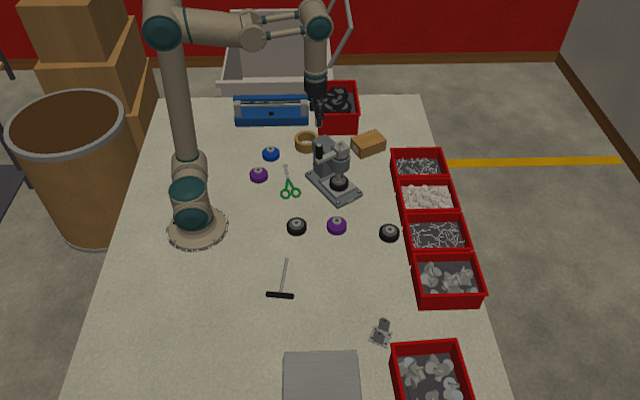

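```bash
python3 - <<'E'
from h import *
W=np.load("pics/w12.npy")
S=W[20:110,270:365].reshape(-1,3); H=S[(S[:,2]>.225)&(S[:,2]<.2395)]; print("hubtop",np.percentile(H[:,2],[5,50,95]),cv2.minAreaRect(H[:,:2].astype(np.float32)))
G=W[165:215,340:385].reshape(-1,3); G=G[G[:,2]>.278]; g=np.median(G,0); v=g[:2]-[.5403,.173]; print("grip",g,np.hypot(*v),np.degrees(np.arctan2(v[1],v[0])))
A=W[110:155,325:350].reshape(-1,3); A=A[A[:,2]>.2]; print("arm",np.percentile(A[:,2],[5,50,95]))
a=cv2.imread("pics/side0.png").astype(int); b=cv2.imread("pics/s12.png").astype(int)
D=np.abs(a-b).max(2); D[:200,100:]=np.where(np.indices(D[:200,100:].shape)[0]<130,0,D[:200,100:]); ys,xs=np.where(D>40); 
n,l,st,_=cv2.connectedComponentsWithStats((D>40).astype(np.uint8)); print([tuple(s) for s in st[1:] if s[4]>6])
E
```

```text
hubtop [0.23554102 0.23697387 0.23828198] ((0.5352142453193665, 0.17005884647369385), (0.06160392239689827, 0.05011792480945587), 32.400047302246094)
grip [0.46164458 0.12339973 0.28587191] 0.09298850648373648 -147.76438215460465
arm [0.22233927 0.22432644 0.22562765]
[(np.int32(143), np.int32(130), np.int32(4), np.int32(7), np.int32(13)), (np.int32(128), np.int32(130), np.int32(80), np.int32(83), np.int32(2888)), (np.int32(318), np.int32(146), np.int32(5), np.int32(5), np.int32(14)), (np.int32(334), np.int32(147), np.int32(13), np.int32(11), np.int32(39)), (np.int32(346), np.int32(148), np.int32(4), np.int32(5), np.int32(12)), (np.int32(315), np.int32(151), np.int32(19), np.int32(13), np.int32(82)), (np.int32(340), np.int32(174), np.int32(3), np.int32(6), np.int32(11)), (np.int32(335), np.int32(176), np.int32(3), np.int32(4), np.int32(9)), (np.int32(202), np.int32(193), np.int32(5), np.int32(9), np.int32(13)), (np.int32(201), np.int32(192), np.int32(19), np.int32(29), np.int32(272)), (np.int32(177), np.int32(208), np.int32(26), np.int32(21), np.int32(388)), (np.int32(173), np.int32(214), np.int32(3), np.int32(8), np.int32(18)), (np.int32(323), np.int32(242), np.int32(39), np.int32(33), np.int32(263)), (np.int32(328), np.int32(259), np.int32(9), np.int32(6), np.int32(39))]
```

```bash
python3 -c "
from rig import order; print(order.sign_off())"
```

```text
the job is handed in; nothing more can be done
None
```

I fitted the crank onto the spindle's square, took it by the sleeve and wound it clockwise about 1.5 turns until the bushing was home. I then eased off the load, let go and handed the job in at about 23 s on the robot's clock.

**Last checks**
- **Crank:** it is fully down and level on the spindle, with the hub top at 0.237 m against 0.236 m expected. After I let go it sprang back about 15–25°.
- **Bushing:** I judged it home from two signs, as there was no direct reading of its depth.
  - Resistance at the grip climbed from about 7 N to 21 N.
  - In the side view the flange edge moved down about 2 px, where full travel predicts 1.5 px. It stayed there after release.
- **Wheel and bystanders:** the wheel is still in its nest. Comparing the side pictures from before and after showed no changes among the other things on the bench. That comparison left out the upper strip of the view.
- **Robot:** the gripper is clear above the press and touching nothing.

**Not clear-cut**
- Depth from the side camera was too coarse to measure the flange height.
- The resistance rose more gradually than the steep climb described, pausing once at about 18 N.

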